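# Show the coded filter plate to the code reader, label up

### The arm

A 6-joint arm with a two-finger parallel gripper is mounted at the origin on the work surface. World frame = base frame: x ahead of the robot, y to its left, z up, the work surface at z = 0. Lengths are in m, angles in rad, forces in N, time in s.
With the tool pointing down it reaches from about 0.3 to 0.775 m from the base axis. Payload 14.6 kg.
Tool frame: the origin (TCP) lies on the centre line of the jaws, within the pads' length; the fingertips stand 17 mm ahead of it and the grasp point (between the pads) lies 2 mm behind it; z points along the fingers, x is the direction in which the jaws open and shut, and the axes are right-handed (so a half turn about z gives the same grasp; the last joint's range is limited). The gripper opens to 94 mm and grips with 3 to 60 N. Pads are 16 mm wide; open, the fingers measure 119 mm over their backs; the gripper's body (75 mm by 177 mm) begins 78 mm behind the grasp point.
Start: joints at [-1.274, 0.3, 1.521, -0, 1.321, -0.067], TCP at [0.196, -0.514, 0.222] pointing down, gripper open.
Joint ranges: [-3.03, 3.03], [-0.79, 2.21], [0.23, 2.52], [-1.04, 4.18], [0, 3.07], [-2.55, 2.55]. Speed limits (rad/s): [2.22, 2.22, 2.57, 3.14, 3.14, 3.14].

### API

Orientations are given as [roll, pitch, yaw] about the fixed x, y, z axes, in that order (R = Rz(yaw) Ry(pitch) Rx(roll)).
In Python, from station import ctrl gives the robot as it stands. The module is installed in compiled form; this text tells all that it offers.
- The arm moves only by the tool drive_tool, never from a script. Its argument "increments" is a list of rows, each a list of 3 entries, a list of its own where there are three numbers: the turn, a rotation vector about the tool's x, y, z in degrees, then the shift along the tool's x, y, z in mm, then the opening, from 0 (shut) to 1 (fully open). In form: [[[ax, ay, az], [dx, dy, dz], hand], ...]. A call has 1 to 20 rows; each row shifts and turns the commanded pose from where the row before left it, along the tool's axes as they then stand; what a row does not reach is not made up. A row lasts 1/8 s, in which the tool goes at most 62.5 mm and 10.7 degrees, less where a joint would pass 70% of its speed; a pose out of reach is approached as far as the arm can. A call with a gripper value outside its range is refused whole. The fingers move at their own pace and stop on an object; "squeeze" is the grip in N (left out, the last holds). Time passes only in rows, so rows that do not move let the fingers close. It gives the time, the measured TCP pose, the force and the opening at its end, in the units of the state.
- ctrl.get_obs(): the state, without advancing time (a new reading comes with each control period).
- ctrl.camera(name): name is "scene" or "top" or "wrist"; returns the picture (420x560x3 uint8, red, green, blue); there is no depth.
- ctrl.calibration(name): a dict with "fx", "fy", "cx", "cy" (pixels), "rvec" (rotation vector, rad) and "tvec" (3), from world to camera coordinates, as OpenCV has them. Camera axes: x right, y down, z forward; pixel columns grow to the right and rows downward; lengths in m; the calibration is good to about 2 mm. A picture is of the moment at which its call begins: read the wrist's pose just before it. calibration takes no time and is no camera call; for the wrist camera it gives the pose at the moment of the call.
- ctrl.hand_in(): hands the job in, once; it reports no verdict.
The state is a dict: "time_s": time; "qpos": joint angles; "joint_vel": joint speeds; "tau": joint torques, N m; "ee_pos": TCP position; "eef_rot": TCP orientation; "force": force on the tool from outside, world axes, zero at the start; "moment": the same for the moment, N m; "grip_width": finger opening in m.
Only numpy, scipy, OpenCV 4.12 (cv2) and the standard library are available. Lean on these libraries where they do the work, as an engineer would, in place of code of your own. Each camera call takes 0.05 s, during which the arm holds its last target.

### The job

Three glass filter plates with matt ends stand in the steel rack; one has a square notch at an upper corner, which marks its label end (seen with the notch at the upper left, its label side faces you). Take that plate out by its clear middle, keeping your fingers off the label end, and show it to the code reader: the label end straight above the black disc and about 17 cm above the table, label side turned up by about 45 degrees to look squarely into the lens, the plate's long edges level. Finish while still holding it there, still and touching nothing else; leave the other plates standing and everything else where it is.

Things in the scene. Friction and masses are not known exactly. Their poses are not given: they have to be found in the camera images.
- coded: glass plate 110 long, 70 high, 10 mm thick, 0.19 kg, on edge in the rack; outer 30 mm of both ends matt white, middle clear. The only one with a square notch (20 x 20 mm) in an upper corner, marking the label end. Seen with the notch at the upper left, the label side faces you. Origin: centre of the underside; x along its length, notched end at +x; label side is the +y face; z up to the notch
- label (a point): centre of the label area, on the coded plate's label side (+y face): 40 mm from the plate's middle towards the notched end and 25 mm above its lower edge
- plain_a: a plain filter plate, same size and glass, both ends matt, all four corners whole; stands in another slot. Axes as for the coded plate (origin: centre of its lower edge face). Leave it standing
- plain_b: a second plain filter plate, just like the first, in the remaining slot. Leave it standing
- rack: fixed steel rack, foot 134 x 150, 6 mm thick, turned any way; origin: centre of underside. 3 slots along its x, 55 mm apart along y. Plates stand on the foot (top edges 76 mm above the table) between posts 32 mm high on both sides, 45 mm from the plate's middle, 1.5 mm play a side, and 22 mm high end posts 60 mm from the middle. The middle of each plate is free of posts
- reader: fixed code reader: foot block 120 x 120, 30 mm high, column 355 mm high, slanted head (70 mm wide, top 400 mm up), flat tongue 60 mm wide reaching 280 mm towards the robot side. A raised black disc (44 mm wide, top 9 mm above the table) lies on the tongue. Origin: on the table under the disc's centre; +x along the tongue to the block, whose centre is 235 mm away, z up
- lens (a point): the reader's lens, 155 mm along +x from the reader's origin and 325 mm above the table; it looks down and along the tongue at 45 degrees
- read_point (a point): the point where the lens is focused: straight above the middle of the disc, 170 mm above the table and 219 mm from the lens
- jar1: a small lidded sample jar, 40 mm wide, 68 mm high (origin: centre of its underside). Bystander: leave it where it stands
- jar2: another such jar (origin: centre of its underside). Bystander: leave it where it stands
- jar3: another such jar (origin: centre of its underside). Bystander: leave it where it stands
- sieve: round open steel dish, 120 mm wide, 45 mm high (origin: centre of its underside). Bystander: leave it where it stands
- bowl: round steel bowl, 130 mm wide, 55 mm high (origin: centre of its underside). Bystander: leave it where it stands
- wash_bottle: clear bottle, 64 mm wide, 130 mm high (origin: centre of its underside). Bystander: leave it where it stands
- tip_box: white box of pipette tips, 90 x 120 mm, 83 mm high (origin: centre of its underside). Bystander: leave it where it stands
Not all that is in view belongs to the job. What is meant by the rack is not orange, and is the smaller of those in its own colour. What is shaped like the plain_b but orange is not meant.

How it is judged:
By the outcome, as a careful person would: the job done as asked, in the order asked, and still so for the second after the job is handed in, while the arm keeps its last pose, push and grip.
It also fails if it takes over 35 s, if anything falls off the work surface, if the arm or the gripper's body presses on something with over 40 N, if the wrist force passes 120 N, or if a joint passes its speed limit or range.

## Working session

There is one attempt and no reset: what is moved stays moved. The work goes in short steps, Python scripts to look and compute and a tool call to move; the robot and the scene stay as the last step left them, time stands still between calls to the robot, and variables do not carry over. Pictures are saved under pics/ and viewed, and the job is handed in when it is done.

Besides the shell and the picture viewer there is one more tool, called after ">>>" as name(argument=value, ...), one argument or row to a line, values as JSON. drive_tool: Moves the arm, as the interface text tells. Its arguments: {"type":"object","properties":{"increments":{"type":"array"},"squeeze":{"type":"number"}},"required":["increments"]}

```bash
mkdir -p pics; cat > h.py <<'E'
import numpy as np, cv2
from station import ctrl
from scipy.spatial.transform import Rotation as R
def cal(n):
    c=ctrl.calibration(n);K=np.array([[c['fx'],0,c['cx']],[0,c['fy'],c['cy']],[0,0,1.]])
    return K,np.array(c['rvec'],float).reshape(3),np.array(c['tvec'],float).reshape(3)
def proj(n,P):
    K,r,t=cal(n);return cv2.projectPoints(np.array(P,float).reshape(-1,3),r,t,K,None)[0].reshape(-1,2)
def unproj(n,uv,z):
    K,r,t=cal(n);M=R.from_rotvec(r).as_matrix();o=-M.T@t
    uv=np.array(uv,float).reshape(-1,2);d=(M.T@np.linalg.inv(K)@np.c_[uv,np.ones(len(uv))].T).T
    return o+d*((z-o[2])/d[:,2])[:,None]
def save(n,f):
    im=ctrl.camera(n)[:,:,::-1].copy();cv2.imwrite(f'pics/raw_{f}.png',im);return im
E
python3 - <<'E'
from h import *
o=ctrl.get_obs();print(o)
for n in ['scene','top','wrist']:
    im=save(n,n+'0');cv2.imwrite(f'pics/{n}0.png',cv2.resize(im,(784,588),interpolation=cv2.INTER_CUBIC))
    print(n,cal(n))
E
```

```text
{'time_s': 0.0, 'qpos': array([-1.27358913e+00,  3.00443961e-01,  1.52159015e+00,  8.25468113e-06,
        1.32069330e+00, -6.66161869e-02]), 'joint_vel': array([-0.00109122, -0.00120134,  0.00104366,  0.00130398, -0.00112723,
       -0.00053014]), 'tau': array([-2.12355910e-03, -5.31805193e+01, -3.52731550e+01,  7.07652443e-02,
        2.43665732e-02, -8.76095442e-05]), 'ee_pos': array([ 0.1956363 , -0.51376708,  0.22189737]), 'eef_rot': array([-3.14150914e+00,  1.13171020e-03, -1.20697494e+00]), 'force': array([-0.39319082,  0.31857967,  0.35049984]), 'moment': array([ 0.03849859, -0.03150709,  0.00605745]), 'grip_width': 0.09368390038689037}
scene (array([[535.42297833,   0.        , 280.78136482],
       [  0.        , 535.42297833, 212.51559193],
       [  0.        ,   0.        ,   1.        ]]), array([ 2.4542707,  0.8341771, -0.2478467]), array([-0.38569939, -0.14315846,  1.84737887]))
top (array([[388.87438997,   0.        , 282.14146342],
       [  0.        , 388.87438997, 206.4522045 ],
       [  0.        ,   0.        ,   1.        ]]), array([ 2.20679185, -2.0148479 ,  0.2049321 ]), array([-0.03530764,  0.514416  ,  1.2175952 ]))
wrist (array([[355.3376209 ,   0.        , 276.99935195],
       [  0.        , 355.3376209 , 212.11765197],
       [  0.        ,   0.        ,   1.        ]]), array([-2.38042524,  1.64169605,  0.24375317]), array([-0.54993328, -0.02972216,  0.39393989]))
```

View pics/scene0.png

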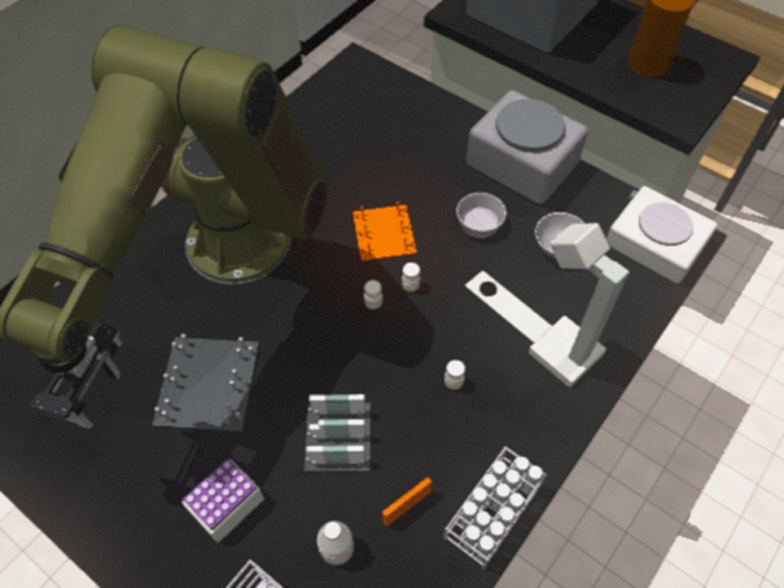

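View pics/top0.png

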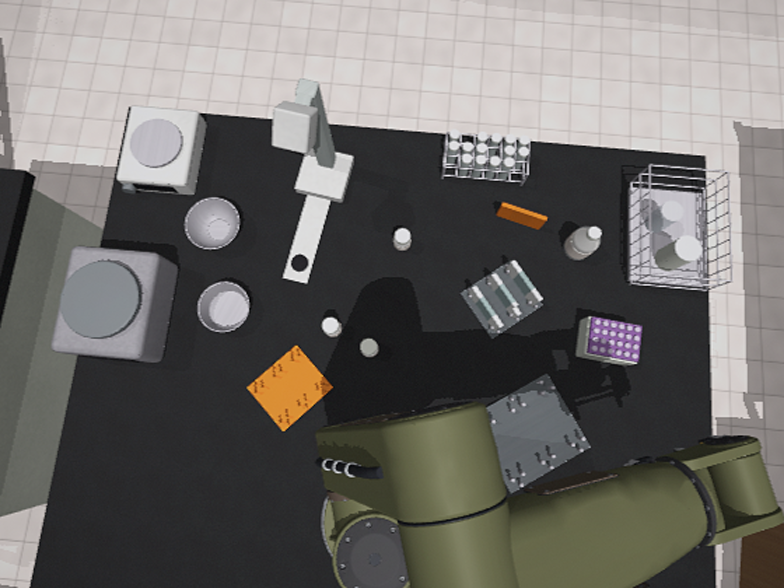

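View pics/wrist0.png

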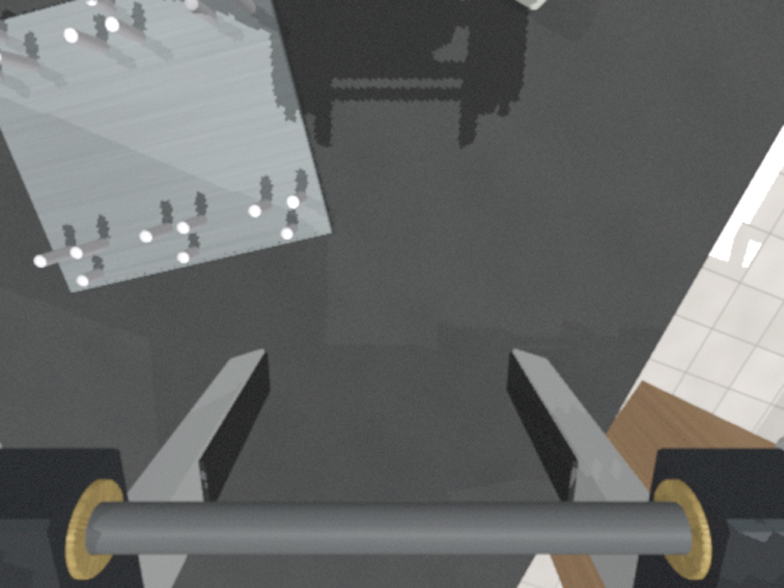

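The scene view shows the loaded rack near (338,432), the reader's disc near (488,289) and an empty decoy rack near (207,383). The top view shows the rack near (502,298) and the disc near (299,263). I'll enlarge both.

```bash
python3 - <<'E'
from h import *
s=cv2.imread('pics/raw_scene0.png');t=cv2.imread('pics/raw_top0.png')
a=cv2.resize(s[270:345,205:280],(600,600),interpolation=cv2.INTER_CUBIC);cv2.imwrite('pics/c1.png',a)
a=cv2.resize(t[175:250,320:400],(640,600),interpolation=cv2.INTER_CUBIC);cv2.imwrite('pics/c2.png',a)
a=cv2.resize(t[50:210,180:260],(300,600),interpolation=cv2.INTER_CUBIC);
b=cv2.resize(s[180:280,325:435],(495,450),interpolation=cv2.INTER_CUBIC);c=np.zeros((600,795,3),np.uint8);c[:,:300]=a;c[:450,300:]=b;cv2.imwrite('pics/c3.png',c)
E
```

```text
(no output)
```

View pics/c1.png

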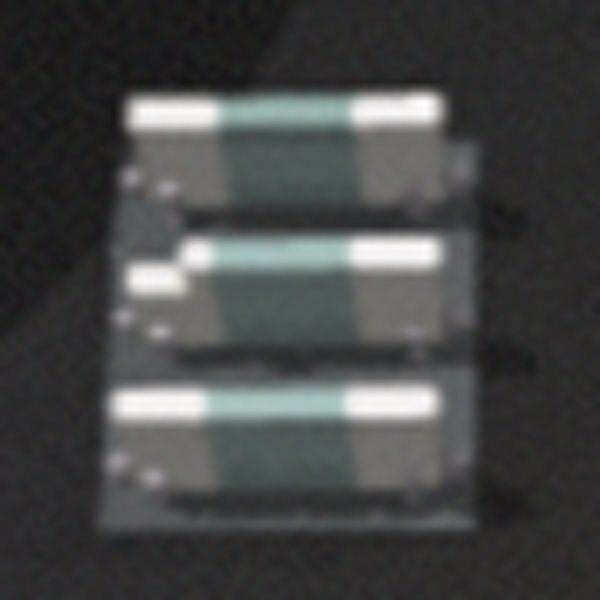

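View pics/c2.png

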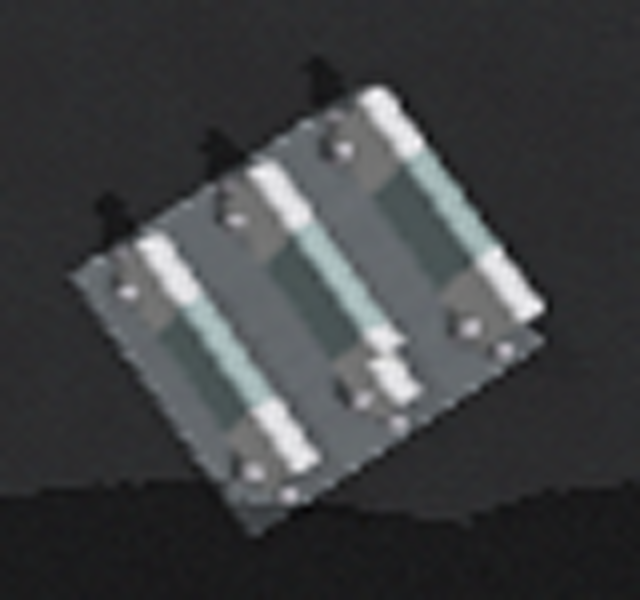

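View pics/c3.png

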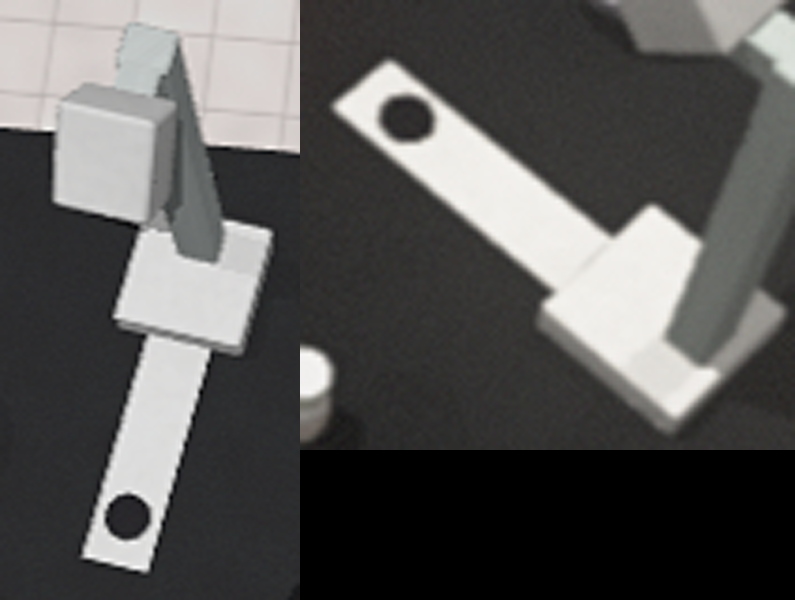

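```bash
cat > fit.py <<'E'
from h import *
from scipy.optimize import least_squares
def T(c,s,x0,y0): return [((c[0]+.5)/s-.5)+x0,((c[1]+.5)/s-.5)+y0]
t=lambda x,y:('top',T((x,y),8,320,175)); s=lambda x,y:('scene',T((x,y),8,205,270))
def w(p,L): 
    c,sn=np.cos(p[2]),np.sin(p[2]); L=np.array(L,float)
    return np.array([p[0]+c*L[0]-sn*L[1],p[1]+sn*L[0]+c*L[1],L[2]])
# rack local: x = along plate toward notch (robot side), y label side (scene-cam side, -y world)
Z=.076
obs=[(t(152,237),(-.055,-.055,Z)),(t(302,467),(.055,-.055,Z)),(t(259,166),(-.055,0,Z)),
(t(378,90),(-.055,.055,Z)),(t(531,312),(.055,.055,Z)),
(t(72,278),(-.067,-.075,.006)),(t(255,535),(.067,-.075,.006)),(t(545,342),(.067,.075,.006)),
(s(97,528),(.067,.075,.006)),(s(477,528),(-.067,.075,.006)),(s(478,143),(-.067,-.075,.006)),
(s(126,112),(.055,-.055,Z)),(s(443,109),(-.055,-.055,Z)),(s(441,254),(-.055,0,Z)),(s(109,405),(.055,.055,Z)),(s(440,404),(-.055,.055,Z))]
def res(p,o): return np.concatenate([proj(v[0],w(p,L))[0]-v[1] for v,L in o])
f=lambda o,p0:least_squares(res,p0,args=(o,),loss='soft_l1')
if __name__=='__main__':
    for sel in (None,'top','scene'):
        o=[q for q in obs if sel is None or q[0][0]==sel]
        r=f(o,[.45,-.2,np.pi+.6]);print(sel,r.x,np.degrees(r.x[2]),np.abs(res(r.x,o)).reshape(-1,2).round(1).tolist())
    T2=lambda x,y:('top',T((x,y),3.75,180,50)); S2=lambda x,y:('scene',T((x-300,y),4.5,325,180))
    o=[(T2(128,517),(0,0,.009)),(S2(407,118),(0,0,.009)),
     (T2(272,232),(.295,-.06,.03)),(T2(241,342),(.175,-.06,.03)),(T2(116,318),(.175,.06,.03)),
     (S2(540,318),(.175,.06,.03)),(S2(654,206),(.175,-.06,.03)),(S2(785,313),(.295,-.06,.03)),(S2(672,422),(.295,.06,.03))]
    for sel in (None,'top','scene'):
        q=[q for q in o if sel is None or q[0][0]==sel]
        # y sign check both
        r=f(q,[.6,.15,0.]);print('reader',sel,r.x,np.degrees(r.x[2]),res(r.x,q).reshape(-1,2).round(1).tolist())
E
python3 fit.py; python3 -c "
from h import *
for n in('scene','top'):
  K,r,t=cal(n);print(n,-R.from_rotvec(r).as_matrix().T@t)"
```

```text
None [ 0.52723959 -0.24420646  3.80793432] 218.17856546437244 [[0.4, 0.7], [0.7, 0.8], [0.3, 0.9], [0.7, 0.4], [0.2, 0.1], [0.2, 1.3], [0.4, 0.2], [0.1, 0.3], [0.3, 0.3], [0.7, 0.2], [0.4, 0.5], [0.2, 0.0], [1.0, 0.1], [1.0, 0.3], [0.3, 0.2], [1.1, 0.5]]
top [ 0.52539396 -0.24451768  3.81359659] 218.50298961979823 [[0.3, 0.0], [0.9, 0.2], [0.3, 0.3], [0.7, 0.2], [0.3, 0.4], [0.2, 0.6], [0.1, 0.4], [0.0, 0.1]]
scene [ 0.5287945  -0.24370229  3.80363617] 217.9322990731898 [[0.1, 0.4], [0.2, 0.0], [0.2, 0.2], [0.8, 0.1], [0.4, 0.2], [0.5, 0.1], [0.8, 0.1], [0.6, 0.2]]
reader None [ 0.56972362  0.24987473 -0.15081526] -8.641077900960543 [[0.2, -0.3], [-1.2, -0.3], [0.3, -1.3], [-0.3, 0.9], [-0.6, -0.6], [23.7, -26.1], [-26.5, 21.8], [-25.0, 23.4], [24.8, -25.2]]
reader top [ 0.56847297  0.24952945 -0.15171341] -8.692538124675359 [[0.2, 0.1], [0.4, -0.9], [-0.2, 1.3], [-0.5, -0.2]]
reader scene [0.57206506 0.24882434 0.23618321] 13.53230101035918 [[-0.7, 0.3], [27.8, -43.6], [-8.8, 10.7], [-0.4, 0.7], [34.8, -53.9]]
scene [ 0.99012038 -0.64729059  1.4774111 ]
top [ 0.26370343 -0.00863423  1.29568301]
```

The middle plate is the coded one. In the scene view its notch is at upper left, so its label side faces the scene camera. I'll fix the reader corner correspondences and plan the first move.

```bash
python3 - <<'E'
import re
s=open('fit.py').read()
s=s.replace("(S2(540,318),(.175,.06,.03)),(S2(654,206),(.175,-.06,.03)),(S2(785,313),(.295,-.06,.03)),(S2(672,422),(.295,.06,.03))","(S2(540,318),(.175,-.06,.03)),(S2(654,206),(.175,.06,.03)),(S2(785,313),(.295,.06,.03)),(S2(672,422),(.295,-.06,.03))")
open('fit.py','w').write(s)
E
python3 fit.py|grep reader; python3 - <<'E'
from h import *
o=ctrl.get_obs();Rt=R.from_euler('xyz',o['eef_rot']).as_matrix();print(Rt.round(3))
K,r,t=cal('wrist');M=R.from_rotvec(r).as_matrix();c=-M.T@t
print('cam in tool',Rt.T@(c-o['ee_pos']),'axes',(Rt.T@M.T).round(3))
E
```

```text
[[ 0.356 -0.935 -0.   ]
 [-0.935 -0.356  0.001]
 [-0.001 -0.    -1.   ]]
cam in tool [ 0.00061975 -0.08475628 -0.16288736] axes [[ 1.    -0.    -0.001]
 [ 0.001  0.957  0.289]
 [ 0.001 -0.289  0.957]]Traceback (most recent call last):
  File "fit.py", line 20, in <module>
    r=f(o,[.45,-.2,np.pi+.6]);print(sel,r.x,np.degrees(r.x[2]),np.abs(res(r.x,o)).reshape(-1,2).round(1).tolist())
  File "fit.py", line 16, in <lambda>
    f=lambda o,p0:least_squares(res,p0,args=(o,),loss='soft_l1')
                  ~~~~~~~~~~~~~^^^^^^^^^^^^^^^^^^^^^^^^^^^^^^^^^
    return func(*args, **kwargs)
    vector_fun = VectorFunction(
        fun_wrapped,
    ...<6 lines>...
        workers=workers
    )
    self.J, dct = approx_derivative(
                  ~~~~~~~~~~~~~~~~~^
        self.fun_wrapped, self.x, f0=self.f, **finite_diff_options
        ^^^^^^^^^^^^^^^^^^^^^^^^^^^^^^^^^^^^^^^^^^^^^^^^^^^^^^^^^^
    )
    ^
    J, _nfev = _dense_difference(fun_wrapped, x0, f0, h,
               ~~~~~~~~~~~~~~~~~^^^^^^^^^^^^^^^^^^^^^^^^
                             use_one_sided, method,
                     
[... 278 characters left out ...]
^^^^^^^^^^^^^^^^^^^^^^^^^^^^^^
    return np.atleast_1d(self.fun(x))
                         ~~~~~~~~^^^
    return self.f(x, *self.args, **self.kwargs)
           ~~~~~~^^^^^^^^^^^^^^^^^^^^^^^^^^^^^^
  File "fit.py", line 15, in res
    def res(p,o): return np.concatenate([proj(v[0],w(p,L))[0]-v[1] for v,L in o])
                                         ~~~~^^^^^^^^^^^^^
  File "h.py", line 8, in proj
    K,r,t=cal(n);return cv2.projectPoints(np.array(P,float).reshape(-1,3),r,t,K,None)[0].reshape(-1,2)
          ~~~^^^
  File "h.py", line 5, in cal
    c=ctrl.calibration(n);K=np.array([[c['fx'],0,c['cx']],[0,c['fy'],c['cy']],[0,0,1.]])
ValueError: time passes only in moves, steps and waits
```

```bash
python3 - <<'E'
s=open('h.py').read()
s=s.replace("def cal(n):\n","""C={'scene':([[535.42297833,0,280.78136482],[0,535.42297833,212.51559193],[0,0,1]],[ 2.4542707,  0.8341771, -0.2478467],[-0.38569939, -0.14315846,  1.84737887]),
'top':([[388.87438997,0,282.14146342],[0,388.87438997,206.4522045],[0,0,1]],[ 2.20679185, -2.0148479 ,  0.2049321 ],[-0.03530764,  0.514416  ,  1.2175952 ])}
def cal(n):
    if n in C: return tuple(np.array(a,float) for a in C[n])
""")
open('h.py','w').write(s)
E
python3 fit.py|grep reader; python3 -c "
from h import *
print(ctrl.get_obs()['time_s'])"
```

```text
reader None [ 0.57238341  0.25044319 -0.15939418] -9.132613939983377 [[0.1, -1.1], [-0.4, -0.0], [0.9, -1.7], [0.0, 0.4], [-0.2, -1.3], [-0.7, -2.5], [-1.0, -0.5], [0.2, -0.0], [0.3, -0.0]]
reader top [ 0.56847297  0.24952945 -0.15171341] -8.69253810392711 [[0.2, 0.1], [0.4, -0.9], [-0.2, 1.3], [-0.5, -0.2]]
reader scene [ 0.57393599  0.25049572 -0.1625455 ] -9.313171107185687 [[0.0, 0.2], [-0.5, -2.2], [-0.6, -0.1], [0.5, 0.5], [0.5, 0.4]]
0.15
```

>>> drive_tool(
  increments=[
    [[0,0,-8.65],[0,0,0],0.5],
    [[0,0,-8.65],[0,0,0],0.5],
    [[0,0,0],[-1,-47.5,0],0.5],
    [[0,0,0],[-1,-47.5,0],0.5],
    [[0,0,0],[-1,-47.5,0],0.5],
    [[0,0,0],[-1,-47.5,0],0.5],
    [[0,0,0],[-1,-47.5,0],0.5],
    [[0,0,0],[-1,-47.5,0],0.5],
    [[0,0,0],[-1,-47.5,0],0.5],
    [[0,0,0],[-1,-47.5,0],0.5],
    [[0,0,0],[0,-47,0],0.5],
    [[0,0,0],[0,0,0],0.5],
    [[0,0,0],[0,0,0],0.5],
  ],
)

```text
time_s: 1.78
ee_pos: [0.5262, -0.2442, 0.2221]
eef_rot: [3.141, 0.001, -0.905]
force: [0.3, 0.8, -0.4]
grip_width: 0.0474
```

```bash
python3 - <<'E'
from h import *
o=ctrl.get_obs();print(o['time_s'],o['qpos'],o['ee_pos'],o['eef_rot'],o['grip_width'])
K,r,t=cal('wrist');np.savez('w1.npz',K=K,r=r,t=t)
im=save('wrist','w1')
cv2.imwrite('pics/w1.png',cv2.resize(im,(784,588),interpolation=cv2.INTER_CUBIC))
E
```

```text
1.775 [-4.97512731e-01  3.67746094e-01  1.43169118e+00 -1.79553249e-04
  1.34283714e+00  4.07411460e-01] [ 0.52618153 -0.2441587   0.22213978] [ 3.14116195e+00  5.56672907e-04 -9.04883674e-01] 0.04738475814671517
```

View pics/w1.png

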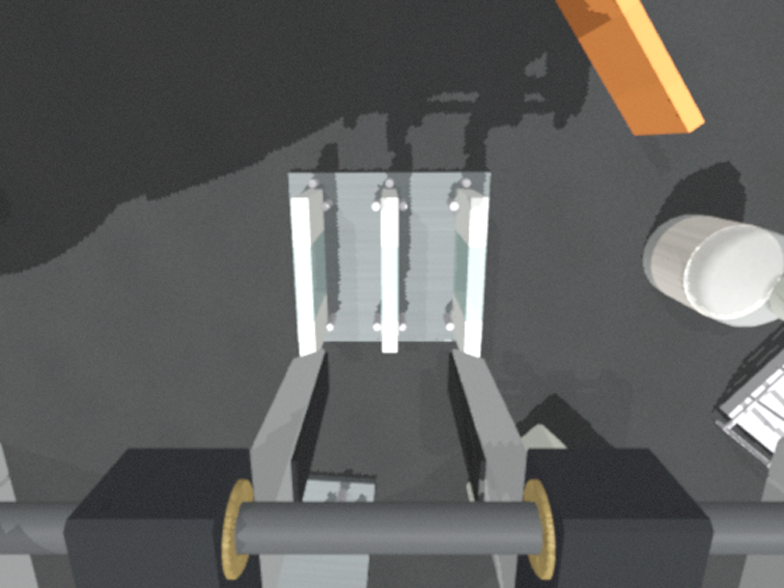

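```bash
python3 - <<'E'
from h import *
t=cv2.imread('pics/raw_w1.png')
cv2.imwrite('pics/c4.png',cv2.resize(t[115:265,195:365],(680,600),interpolation=cv2.INTER_CUBIC))
E
```

```text
(no output)
```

View pics/c4.png

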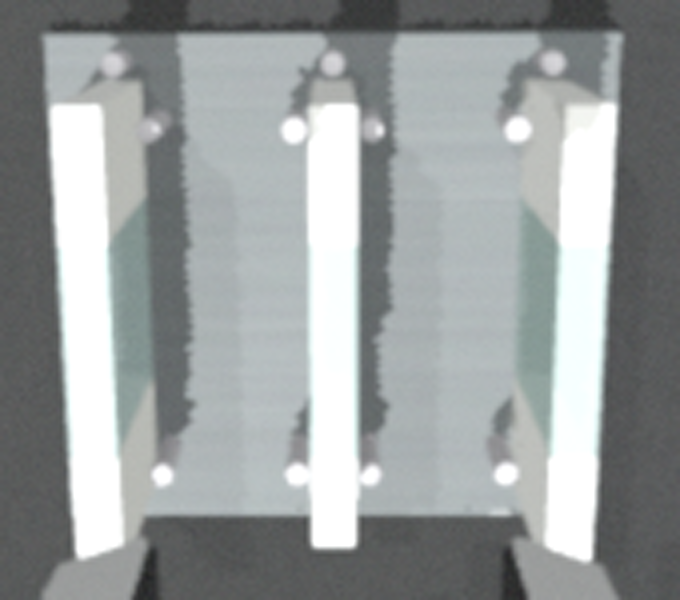

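```bash
cat > fw.py <<'E'
from h import *
from scipy.optimize import least_squares
from fit import w
d=np.load('w1.npz')
t=lambda x,y:np.array([(x+.5)/4-.5+195,(y+.5)/4-.5+115])
Z=.076
def run(nl):
    o=[(t(333.5,104),(-.055,0,Z)),(t(334.5,548),(.055,0,nl)),(t(77,104),(-.055,-.055,Z)),(t(100,556),(.055,-.055,Z)),(t(591,104),(-.055,.055,Z)),(t(570,560),(.055,.055,Z)),
    (t(44,33),(-.067,-.075,.006)),(t(623,33),(-.067,.075,.006))]
    res=lambda p:np.concatenate([cv2.projectPoints(w(p,L).reshape(1,3),d['r'],d['t'],d['K'],None)[0].ravel()-v for v,L in o])
    r=least_squares(res,[.527,-.244,3.808]);print(nl,r.x,np.degrees(r.x[2]),res(r.x).reshape(-1,2).round(1).tolist())
run(.056);run(.076)
E
python3 fw.py
```

```text
0.056 [ 0.52795588 -0.24454406  3.80738357] 218.147009745633 [[0.2, -0.9], [-0.1, -1.9], [0.1, -0.9], [0.3, 4.4], [0.1, -1.0], [-0.8, 3.4], [-0.0, -1.2], [0.2, -1.3]]
0.076 [ 0.52864093 -0.24399983  3.80733679] 218.14432922458408 [[0.2, -2.0], [-0.1, 5.5], [-0.0, -1.9], [0.3, 3.5], [0.2, -2.0], [-0.7, 2.5], [-0.1, -2.1], [0.2, -2.2]]
```

```bash
sed -i 's/(t(100,556),(.055,-.055,Z)),//;s/(t(570,560),(.055,.055,Z)),//' fw.py; python3 fw.py
```

```text
0.056 [ 0.52708306 -0.24516849  3.80774607] 218.16777902504774 [[0.1, 0.4], [-0.2, -0.9], [0.0, 0.4], [-0.0, 0.3], [-0.1, -0.2], [0.1, -0.3]]
0.076 [ 0.52795998 -0.24446923  3.80766119] 218.16291619816306 [[0.1, -1.0], [-0.1, 6.3], [-0.0, -0.9], [0.0, -1.0], [-0.1, -1.3], [0.1, -1.4]]
```

>>> drive_tool(
  increments=[
    [[0,0,0],[1.3,0,0],0.5],
    [[0,0,0],[0,0,40],0.5],
    [[0,0,0],[0,0,40],0.5],
    [[0,0,0],[0,0,40],0.5],
    [[0,0,0],[0,0,30],0.5],
    [[0,0,0],[0,0,20],0.5],
    [[0,0,0],[0,0,0],0.5],
    [[0,0,0],[0,0,0],0.3],
  ],
  squeeze=25,
)

```text
time_s: 2.82
ee_pos: [0.5276, -0.2455, 0.0535]
eef_rot: [-3.141, -0.001, -0.906]
force: [0.5, -0.7, -0.2]
grip_width: 0.04
```

```bash
python3 - <<'E'
from h import *
o=ctrl.get_obs();print(o['time_s'],o['qpos'],o['ee_pos'],o['eef_rot'],o['grip_width'],o['force'])
im=save('wrist','w2')
cv2.imwrite('pics/w2.png',cv2.resize(im,(784,588),interpolation=cv2.INTER_CUBIC))
E
```

```text
2.825 [-4.98517298e-01  5.57268554e-01  1.57826613e+00  3.60233848e-05
  1.00473306e+00  4.07079888e-01] [ 0.52762343 -0.24554648  0.05353589] [-3.14104014e+00 -1.20458794e-03 -9.05616819e-01] 0.04004938731142997 [ 0.4743856  -0.74823763 -0.15173512]
```

View pics/w2.png

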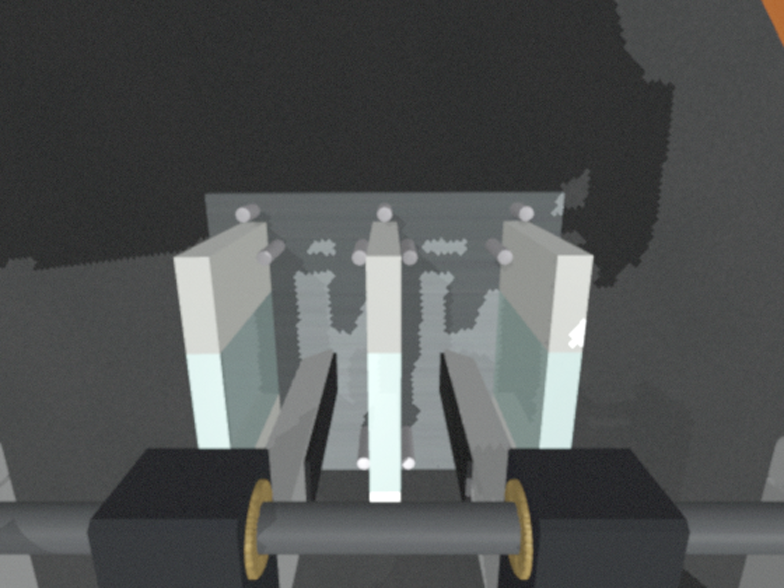

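The fingers straddle the middle plate, whose top edge is at column 384, and both neighbours stay clear. Closing now.

>>> drive_tool(
  increments=[
    [[0,0,0],[0,0,0],0.0],
    [[0,0,0],[0,0,0],0.0],
    [[0,0,0],[0,0,0],0.0],
    [[0,0,0],[0,0,0],0.0],
    [[0,0,0],[0,0,0],0.0],
    [[0,0,0],[0,0,0],0.0],
  ],
  squeeze=25,
)

```text
time_s: 3.62
ee_pos: [0.5275, -0.245, 0.0527]
eef_rot: [-3.141, -0.0, -0.905]
force: [-2.3, -0.2, 5.4]
grip_width: 0.0099
```

>>> drive_tool(
  increments=[
    [[0,0,0],[0,0,-10],0.0],
    [[0,0,0],[0,0,-15],0.0],
    [[0,0,0],[0,0,-20],0.0],
    [[0,0,0],[0,0,-25],0.0],
    [[0,0,0],[0,0,-30],0.0],
    [[0,0,0],[0,0,-30],0.0],
    [[0,0,0],[0,0,-30],0.0],
    [[0,0,0],[0,0,-30],0.0],
    [[0,0,0],[0,0,-20],0.0],
    [[0,0,0],[0,0,0],0.0],
  ],
)

```text
time_s: 4.88
ee_pos: [0.5276, -0.2451, 0.2645]
eef_rot: [-3.14, -0.003, -0.905]
force: [-0.4, 0.2, -0.8]
grip_width: 0.01
```

```bash
python3 - <<'E'
from h import *
o=ctrl.get_obs();print(o['time_s'],o['qpos'].tolist(),o['ee_pos'],o['eef_rot'],o['grip_width'],o['force'])
im=save('wrist','w3');K,r,t=cal('wrist');np.savez('w3.npz',K=K,r=r,t=t)
s=save('scene','s3')
c=np.zeros((420,800,3),np.uint8);c[:,:560]=im;c[:,560:]=cv2.resize(s[180:390,180:300],(240,420));cv2.imwrite('pics/w3.png',c)
E
```

```text
4.875 [-0.49785705858592044, 0.34220748783805893, 1.3680388746093597, 1.5732478042475072e-05, 1.4280461408630276, 0.4072099696642878] [ 0.52764862 -0.24512799  0.26446485] [-3.14027132e+00 -3.02412370e-03 -9.05071239e-01] 0.01004294745367258 [-0.38052983  0.20144955 -0.83178623]
```

View pics/w3.png

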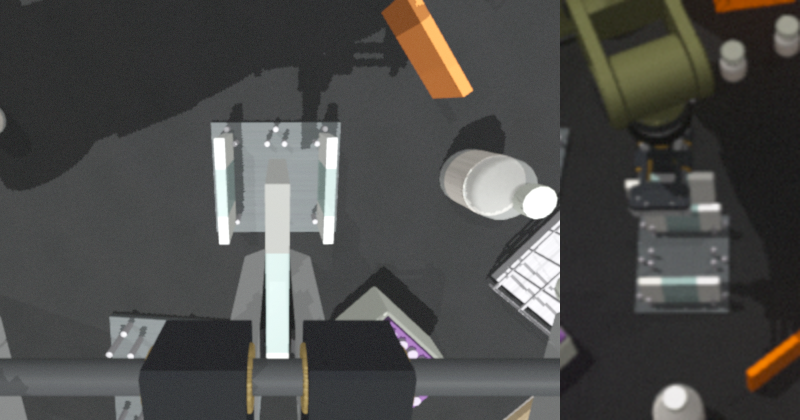

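>>> drive_tool(
  increments=[
    [[0,0,-8.57],[0,0,0],0.0],
    [[0,0,-8.57],[0,0,0],0.0],
    [[0,0,-8.57],[0,0,0],0.0],
    [[0,0,-8.57],[0,0,0],0.0],
    [[0,0,-8.57],[0,0,0],0.0],
    [[0,0,0],[-16,-40,-4],0.0],
    [[0,0,0],[-20,-48,-4],0.0],
    [[0,0,0],[-20,-48,-4],0.0],
    [[0,0,0],[-20,-48,-4],0.0],
    [[0,0,0],[-20,-48,-4],0.0],
    [[0,0,0],[-20,-48,-4],0.0],
    [[0,0,0],[-20,-48,-4],0.0],
    [[0,0,0],[-20,-48,-4],0.0],
    [[0,0,0],[-20,-47,-3],0.0],
    [[0,0,0],[0,0,0],0.0],
    [[0,0,0],[0,0,0],0.0],
  ],
)

```text
time_s: 6.98
ee_pos: [0.4197, 0.1999, 0.2967]
eef_rot: [3.141, 0.001, -0.157]
force: [-0.5, -0.8, -2.3]
grip_width: 0.0098
```

```bash
python3 - <<'E'
from h import *
o=ctrl.get_obs();print(o['time_s'],o['qpos'].tolist(),o['ee_pos'],o['eef_rot'],o['grip_width'],o['force'])
K,r,t=cal('wrist');np.savez('w4.npz',K=K,r=r,t=t)
im=save('wrist','w4');
cv2.imwrite('pics/w4.png',cv2.resize(im,(784,588),interpolation=cv2.INTER_CUBIC))
E
```

```text
6.975 [0.36587372408190943, 0.0575052586579232, 1.633690133012147, -0.00026907971968857737, 1.4516934003926605, 0.5227639367100035] [0.41965789 0.19990252 0.29671161] [ 3.14071406e+00  9.89660319e-04 -1.56858502e-01] 0.009778319591990704 [-0.54891478 -0.84779999 -2.26926822]
```

View pics/w4.png

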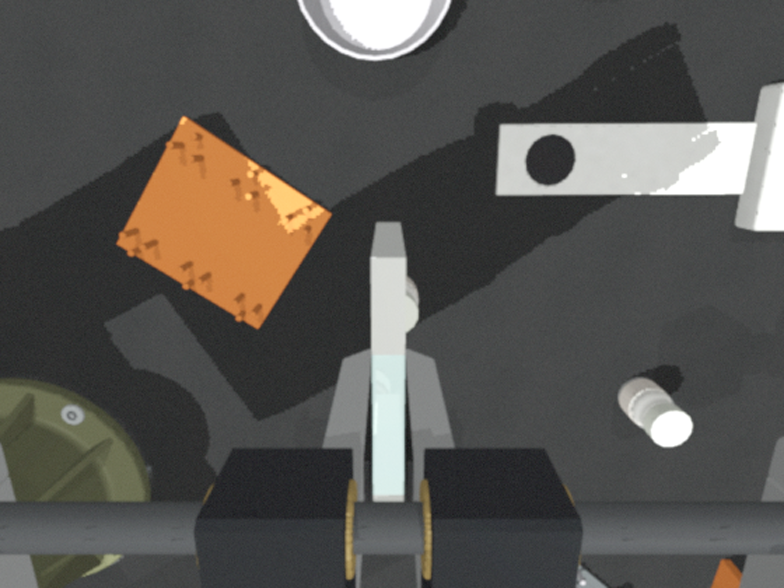

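```bash
python3 - <<'E'
from h import *
d=np.load('w4.npz');t=cv2.imread('pics/raw_w4.png')
cv2.imwrite('pics/c5.png',cv2.resize(t[50:190,340:540],(800,560),interpolation=cv2.INTER_CUBIC))
cv2.imwrite('pics/c6.png',cv2.resize(t[145:265,230:330],(500,600),interpolation=cv2.INTER_CUBIC))
E
```

```text
(no output)
```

View pics/c5.png

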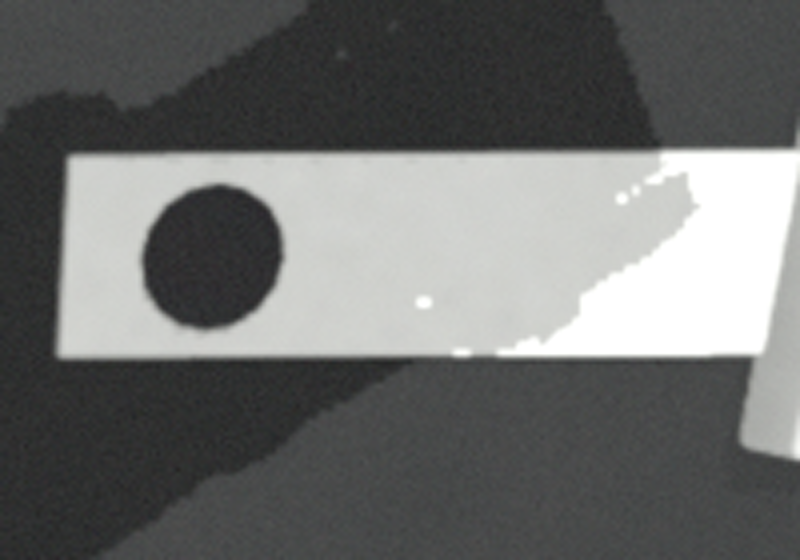

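View pics/c6.png

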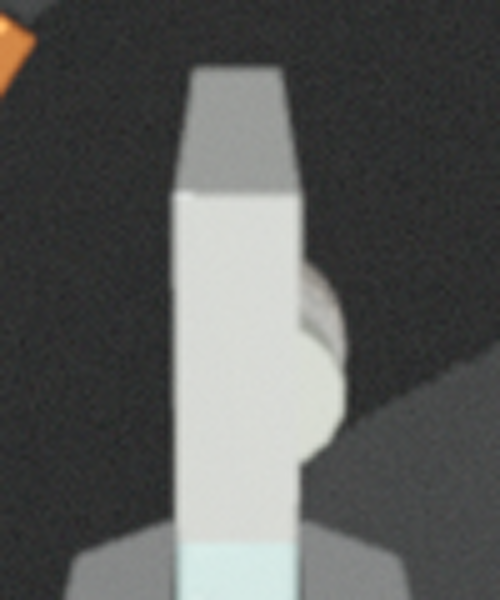

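```bash
python3 - <<'E'
from h import *
d=np.load('w4.npz');K,r,t=d['K'],d['r'],d['t'];M=R.from_rotvec(r).as_matrix();c=-M.T@t
def un(u,v,s,x0,y0,z):
    p=np.array([(u+.5)/s-.5+x0,(v+.5)/s-.5+y0,1]);q=M.T@np.linalg.inv(K)@p;return c+q*(z-c[2])/q[2]
print('disc',un(213,256,4,340,50,.009))
for a,b in (((70,155),(650,150)),((57,357),(740,354))):
    for z in(.005,):
        p,q=un(*a,4,340,50,z),un(*b,4,340,50,z);print(p,q,np.degrees(np.arctan2(*(q-p)[1::-1])))
p,q=un(57,357,4,340,50,.005),un(70,155,4,340,50,.005);print('end edge',np.degrees(np.arctan2(*(q-p)[1::-1]))-90,np.linalg.norm(q-p))
o=ctrl.get_obs();Rt=R.from_euler('xyz',o['eef_rot']).as_matrix()
for P in [(-.005,-.055,-.0233),(.005,-.055,-.0233),(-.005,-.055,.0467),(.005,-.055,.0467),(0,-.025,-.0233)]:
    u=cv2.projectPoints((o['ee_pos']+Rt@np.array(P)).reshape(1,3),r,t,K,None)[0].ravel();print(P,((u-[230,145]+.5)*5-.5).round(0))
E
```

```text
disc [0.57111711 0.2508423  0.009     ]
[0.53156053 0.28682291 0.005     ] [0.70448786 0.26078044 0.005     ] -8.56426130887252
[0.5219654  0.22756887 0.005     ] [0.73380638 0.19487185 0.005     ] -8.774194798814714
end edge -9.198179650967063 0.060025893716657466
(-0.005, -0.055, -0.0233) [173. 188.]
(0.005, -0.055, -0.0233) [298. 188.]
(-0.005, -0.055, 0.0467) [194.  65.]
(0.005, -0.055, 0.0467) [279.  65.]
(0, -0.025, -0.0233) [235. 535.]
```

>>> drive_tool(
  increments=[
    [[0,0,-0.2],[9,-24,0],0.0],
    [[0,0,0],[9,-24,0],0.0],
    [[0,0,0],[9,-24,0],0.0],
    [[0,0,0],[9,-24,0],0.0],
    [[0,5,0],[0,0,0],0.0],
    [[0,5,0],[0,0,0],0.0],
    [[0,5,0],[0,0,0],0.0],
    [[0,5,0],[0,0,0],0.0],
    [[0,5,0],[0,0,0],0.0],
    [[0,0,0],[0,0,0],0.0],
    [[0,0,0],[0,0,0],0.0],
  ],
)

```text
time_s: 8.4
ee_pos: [0.4706, 0.289, 0.2975]
eef_rot: [3.142, -0.435, -0.155]
force: [0.3, 0.5, -1.8]
grip_width: 0.0096
```

```bash
cat > st.py <<'E'
from h import *
o=ctrl.get_obs();Rt=R.from_euler('xyz',o['eef_rot']).as_matrix()
print(o['time_s'],o['qpos'].round(3),o['ee_pos'],o['grip_width'],o['force'].round(1));print(Rt.round(3))
a=np.radians(-8.8);rx=np.array([np.cos(a),np.sin(a),0]);ry=np.array([-rx[1],rx[0],0]);z=np.array([0,0,1.])
G=np.array([(rx+z)/2**.5,-ry,(rx-z)/2**.5]).T
print('remaining turn deg (tool)',np.degrees(R.from_matrix(Rt.T@G).as_rotvec()).round(2))
lab=o['ee_pos']+Rt@np.array([.005,.0404,.0217]);rp=np.array([.5711,.2506,.170])
print('label',lab,'remaining in tool mm',(1e3*Rt.T@(rp-lab)).round(1))
T=np.array([.5586,.2933,.1818]);print('tcp rem world',T-o['ee_pos'],'tool',(1e3*Rt.T@(T-o['ee_pos'])).round(1))
E
python3 st.py
```

```text
8.4 [ 0.62   0.096  1.645 -0.336  1.104  0.882] [0.47055389 0.28902187 0.29751311] 0.009566233708288185 [ 0.3  0.5 -1.8]
[[ 0.896 -0.154  0.416]
 [-0.14  -0.988 -0.065]
 [ 0.421  0.    -0.907]]
remaining turn deg (tool) [ 0.05 20.1  -0.06]
label [0.47782949 0.24699497 0.27993883] remaining in tool mm [ 36.8 -18.  138.3]
tcp rem world [ 0.08804611  0.00427813 -0.11571311] tool [ 29.6 -17.8 141.3]
```

>>> drive_tool(
  increments=[
    [[0,5,0],[6,-4,12],0.0],
    [[0,5,0],[6,-4,12],0.0],
    [[0,5,0],[6,-4,12],0.0],
    [[0,5.1,0],[6,-4,12],0.0],
    [[0,0,0],[0,0,0],0.0],
    [[0,0,0],[0,0,0],0.0],
  ],
)

```text
time_s: 9.15
ee_pos: [0.5181, 0.2981, 0.2705]
eef_rot: [-3.141, -0.785, -0.155]
force: [-0.1, -0.0, -1.7]
grip_width: 0.0098
```

```bash
python3 st.py
```

```text
9.15 [ 0.685  0.15   1.769 -0.807  0.817  1.289] [0.51809298 0.29814731 0.27049033] 0.009815611125109123 [-0.1 -0.  -1.7]
[[ 0.699 -0.154  0.699]
 [-0.109 -0.988 -0.109]
 [ 0.707 -0.    -0.707]]
remaining turn deg (tool) [ 0.04  0.   -0.06]
label [0.53051512 0.25532186 0.25866995] remaining in tool mm [-33.8  -1.6  91.6]
tcp rem world [ 0.04050702 -0.00484731 -0.08869033] tool [-33.9  -1.4  91.5]
```

>>> drive_tool(
  increments=[
    [[0,0,0],[-5.6,-0.3,15.2],0.0],
    [[0,0,0],[-5.6,-0.3,15.3],0.0],
    [[0,0,0],[-5.6,-0.2,15.3],0.0],
    [[0,0,0],[-5.6,-0.2,15.3],0.0],
    [[0,0,0],[-5.7,-0.3,15.3],0.0],
    [[0,0,0],[-5.7,-0.3,15.2],0.0],
    [[0,0,0],[0,0,0],0.0],
    [[0,0,0],[0,0,0],0.0],
    [[0,0,0],[0,0,0],0.0],
  ],
)

```text
time_s: 10.28
ee_pos: [0.5587, 0.294, 0.1822]
eef_rot: [-3.14, -0.788, -0.154]
force: [0.0, 0.4, -1.7]
grip_width: 0.0097
```

```bash
python3 st.py; python3 - <<'E'
from h import *
K,r,t=cal('wrist');np.savez('w5.npz',K=K,r=r,t=t)
im=save('wrist','w5');s=save('scene','s5');u=save('top','t5')
cv2.imwrite('pics/w5.png',cv2.resize(im,(784,588),interpolation=cv2.INTER_CUBIC))
c=np.zeros((600,800,3),np.uint8);c[:,:400]=cv2.resize(s[110:290,300:420],(400,600),interpolation=cv2.INTER_CUBIC);c[:,400:]=cv2.resize(u[90:270,140:260],(400,600),interpolation=cv2.INTER_CUBIC);cv2.imwrite('pics/s5.png',c)
cv2.imwrite('pics/s5f.png',cv2.resize(s,(784,588)))
E
```

```text
10.275 [ 0.627  0.318  1.787 -0.958  0.655  1.456] [0.5586799  0.29398565 0.18216201] 0.009739045617222069 [ 0.   0.4 -1.7]
[[ 0.697 -0.153  0.701]
 [-0.108 -0.988 -0.108]
 [ 0.709 -0.001 -0.705]]
remaining turn deg (tool) [-0.04 -0.15 -0.03]
label [0.57119028 0.25117849 0.17036849] remaining in tool mm [-0.3  0.6  0.3]
tcp rem world [-7.98968698e-05 -6.85651084e-04 -3.62014422e-04] tool [-0.2  0.7  0.3]
```

View pics/w5.png

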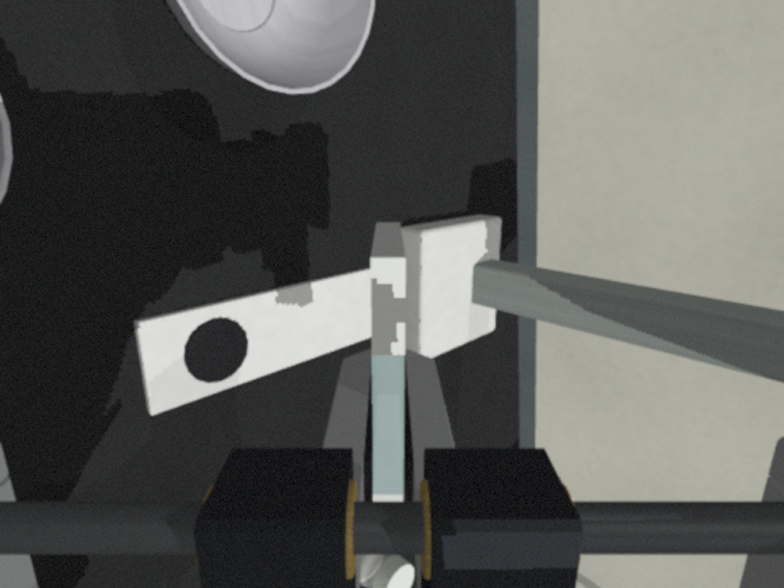

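View pics/s5.png

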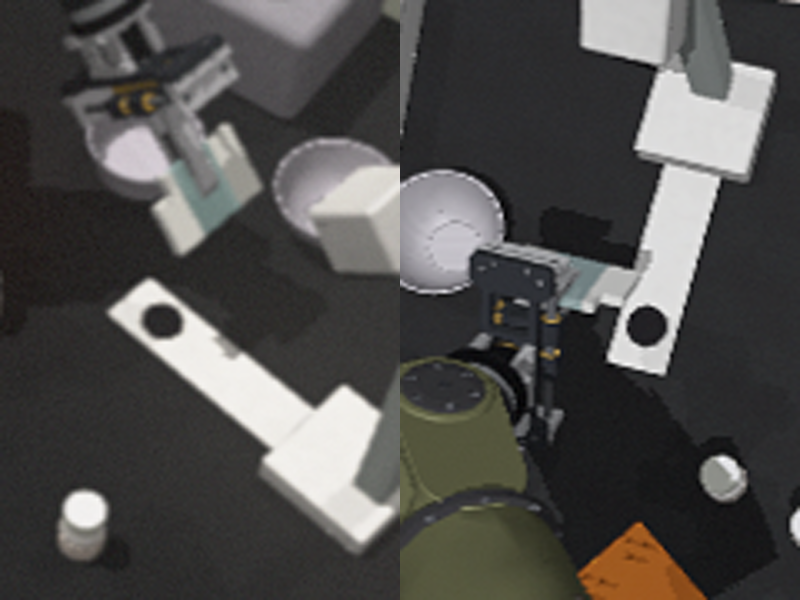

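View pics/s5f.png

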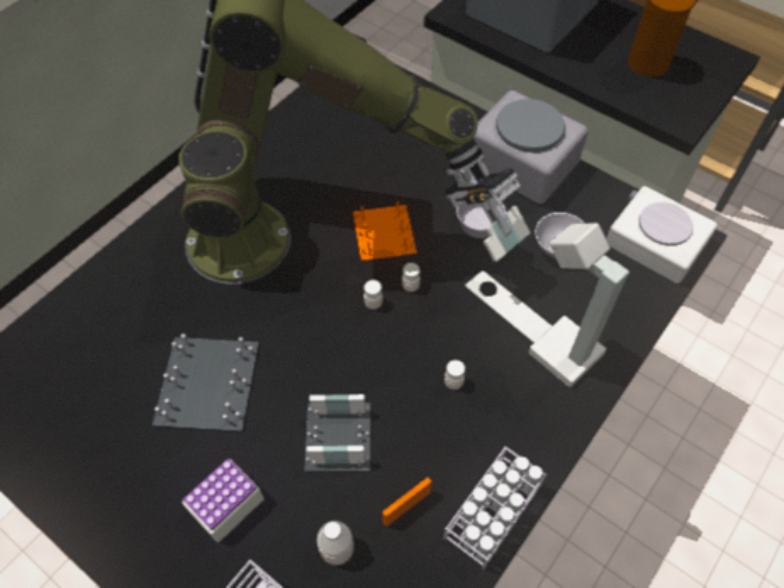

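```bash
python3 - <<'E'
from h import *
o=ctrl.get_obs();Rt=R.from_euler('xyz',o['eef_rot']).as_matrix()
def pl(x,y,z): return o['ee_pos']+Rt@np.array([y,x+.0004,-(z-.0467)])
out=[x for x in [(-55,0),(55,0),(55,50),(35,50),(35,70),(-55,70)]]
P=np.array([pl(a/1e3,.005,b/1e3) for a,b in out]);Lb=pl(.04,.005,.025)
c=np.zeros((600,800,3),np.uint8)
for n,f,x0,y0,off in(('scene','s5',335,140,0),('top','t5',155,150,400)):
    im=cv2.imread(f'pics/raw_{f}.png')[y0:y0+60,x0:x0+40 if 0 else x0+60]
    a=cv2.resize(im,(400,400),interpolation=cv2.INTER_CUBIC);k=400/60
    c[:400,off:off+400]=a
    q=((proj(n,P)-[x0,y0]+.5)*k).astype(int)+[off,0]
    b=c.copy();cv2.polylines(b,[q.astype(np.int32)],True,(0,0,255),1);l=((proj(n,Lb)[0]-[x0,y0]+.5)*k).astype(int)+[off,0];cv2.circle(b,tuple(int(v) for v in l),4,(0,255,0),1)
    c[:400,off:off+400]=b[:400,off:off+400]
cv2.imwrite('pics/ov.png',c[:400])
raw=np.hstack([cv2.resize(cv2.imread('pics/raw_s5.png')[140:200,335:395],(400,400),interpolation=cv2.INTER_CUBIC),cv2.resize(cv2.imread('pics/raw_t5.png')[150:210,155:215],(400,400),interpolation=cv2.INTER_CUBIC)])
cv2.imwrite('pics/ovr.png',raw)
E
```

```text
(no output)
```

View pics/ov.png

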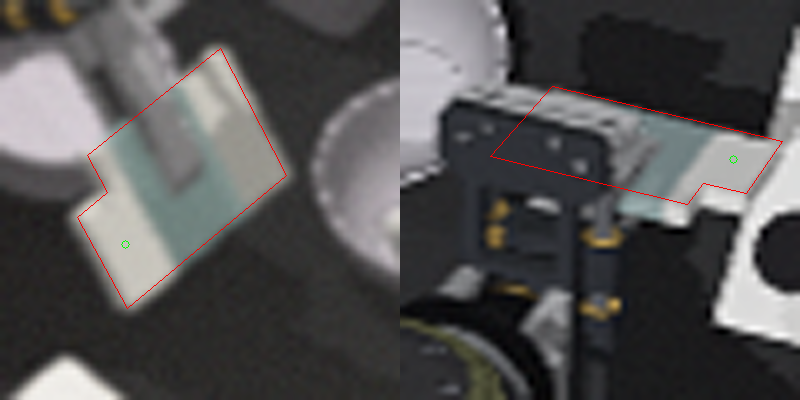

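View pics/ovr.png

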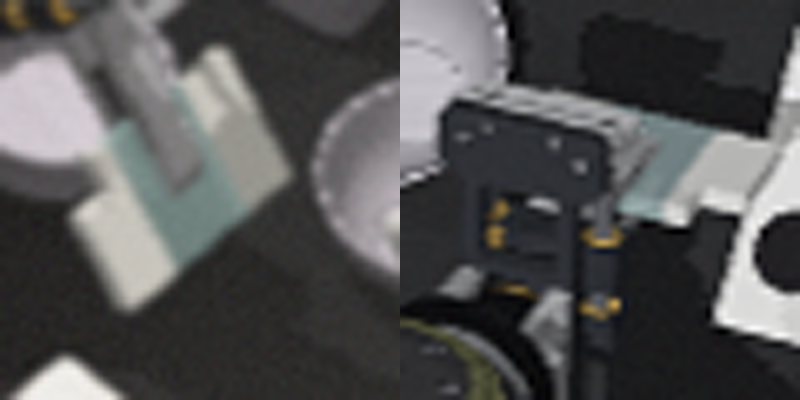

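The overlay fits the plate in both views. In the scene view the notch is on the label end, the label side faces up, and the fingers are on the clear middle. Settling briefly, then a final check and hand-in.

>>> drive_tool(
  increments=[
    [[0,0,0],[0,0,0],0.0],
    [[0,0,0],[0,0,0],0.0],
    [[0,0,0],[0,0,0],0.0],
    [[0,0,0],[0,0,0],0.0],
  ],
)

```text
time_s: 10.92
ee_pos: [0.5586, 0.2938, 0.1814]
eef_rot: [3.142, -0.787, -0.154]
force: [-0.2, 0.1, -1.2]
grip_width: 0.0096
```

```bash
python3 st.py; python3 -c "
from h import *
print(ctrl.get_obs()['joint_vel'].round(4));print(ctrl.hand_in())"
```

```text
10.925 [ 0.627  0.319  1.787 -0.958  0.655  1.456] [0.55860306 0.29376147 0.18135141] 0.009635582325954373 [-0.2  0.1 -1.2]
[[ 0.698 -0.153  0.7  ]
 [-0.108 -0.988 -0.108]
 [ 0.708  0.    -0.706]]
remaining turn deg (tool) [ 0.  -0.1 -0. ]
label [0.57109663 0.25094452 0.16957564] remaining in tool mm [ 0.3  0.3 -0.3]
tcp rem world [-3.05612797e-06 -4.61471977e-04  4.48593494e-04] tool [ 0.4  0.5 -0.3]
[-0.0019  0.0002 -0.0013  0.0004 -0.0017 -0.0011]
the job is handed in; nothing more can be done
None
```

I took the notched plate from the middle slot by its clear centre and handed the job in with the arm holding it at the code reader. It took about 11 s of the 35 s allowed.

- **Position:** the label is computed to be within about 0.5 mm of the read point. It is tilted 45° towards the lens, with the long edges level to about 0.1°. The reader's own position is only known to a few millimetres, because the camera estimates differed that much. I used the wrist camera's close-up for the final aim.
- **Grip and stillness:** the last reading showed the jaws 9.6 mm open on the 10 mm plate, the arm at rest, and about 1.2 N of measured force.
- **Surroundings:** in the last pictures both plain plates stand in the rack, the jars and other items look to be where they were, and the plate touches nothing but the gripper.
- **Disagreement:** the plate outline I drew over the pictures matched the scene view closely. In the top view it was off by a few pixels of the enlarged crop, which I put down to calibration and the plate's thickness.

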